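# Press the sprung follower plate home

### The arm

A 7-joint arm with a two-finger parallel gripper is mounted at the origin on a cart in front of the work surface, level with it; the furniture and walls round the work are solid. World frame = base frame: x ahead of the robot, y to its left, z up, the work surface at z = 0. Lengths are in mm, angles in rad, forces in N, time in s.
With the tool pointing down it reaches from about 400 to 875 mm from the base axis. Payload 6.5 kg.
Tool frame: the origin (TCP) lies on the centre line of the jaws, within the pads' length; the fingertips stand 14 mm ahead of it and the grasp point (between the pads) lies 5 mm behind it; z points along the fingers, y is the line along which they close (so a half turn about z gives the same grasp; the last joint's range is limited). The gripper opens to 88 mm and grips with 3 to 60 N. Pads are 18 mm wide; open, the fingers measure 123 mm over their backs; the gripper's body (75 mm by 187 mm) begins 45 mm behind the grasp point.
Start: joints at [-1.356, 0.536, -0.004, 1.538, 0.003, 1.067, -0.071], TCP at [180.126, 624.536, 252.716] pointing down, gripper open.
Joint ranges: [-2.7, 2.7], [-0.37, 2.16], [-1.27, 1.26], [0.24, 2.4], [-1.31, 4.45], [0.19, 1.91], [-2.76, 2.76]. Speed limits (rad/s): [2.39, 2.39, 3.14, 3.14, 3.14, 3.14, 3.14].

### API

Orientations are given as a unit quaternion [w, x, y, z].
In Python, from plant import ctrl gives the robot as it stands.
- The arm moves only by the tool servo_tool, never from a script. Its argument "motion" is a list that holds one entry, the list of rows, each a list of 6 numbers: the shift along the tool's x, y, z in units of 40 mm (1.0 is 40 mm), then the turn, a rotation vector about the tool's x, y, z in units of 6 degrees (1.0 is 6 degrees). In form: [[[x, y, z, rx, ry, rz], ...]]. A call has exactly 8 rows; each row is the pose to reach, as a shift and turn from the pose commanded when the call began, along the tool's axes at that moment; what a row does not reach only later rows make up. A row lasts 1/10 s, in which the tool goes at most 50 mm and 8.59 degrees, less where a joint would pass 70% of its speed; a pose out of reach is approached as far as the arm can. A call with a gripper value outside its range is refused whole. "grip" is the opening in per cent of the stroke, from 0 (shut) to 100 (fully open), set as the call begins (left out, the last holds). The fingers move at their own pace and stop on an object; the grip force is fixed at half the most. Time passes only in rows, so rows that repeat a pose let the fingers close, or fill a call up. It gives the time, the measured TCP pose, the force, the opening and the grip force at its end, in the units of the state.
- ctrl.state(): the state, without advancing time (a new reading comes with each control period).
- ctrl.camera(name): name is "scene" or "top" or "wrist"; returns the picture (384x512x3 uint8, blue, green, red); there is no depth.
- ctrl.camera_params(name): a dict with "fx", "fy", "cx", "cy" (pixels), "camera_from_world" (4x4, takes a point from world to camera coordinates). Camera axes: x right, y down, z forward; pixel columns grow to the right and rows downward; lengths in mm; the calibration is good to about 2 mm. A picture is of the moment at which its call begins: read the wrist's pose just before it. camera_params takes no time and is no camera call; for the wrist camera it gives the pose at the moment of the call.
- ctrl.finish_job(): hands the job in; it is judged then, once.
Trained networks look in the newest picture that a camera, given by its name, has taken for a name from the list of things; names that differ only in an ending like _2 or _b are one class to them, and where a whole thing is asked for, a point or a joint stands for the part that bears it (a point fixed in the world has none). Each returns a list of dicts, best first, with "score" (0 to 1); they miss things now and then, are a little off and sometimes report something else, mostly with a low value. They report only what shows in the picture. A call takes as long as a camera call. They do not tell look-alikes from the thing itself.
- ctrl.cut_out(name, camera): "mask" (384x512 bool, what is visible of it) and "at" ([row, column] in pixels, amid what is visible of it).
- ctrl.place_of(name, camera): "at" ([row, column] in pixels: a listed point, or the origin of a listed thing).
The state is a dict: "t": time; "joint_pos": joint angles; "joint_vel": joint speeds; "joint_efforts": joint torques, N m; "tcp_pos": TCP position; "tool_rot": TCP orientation; "force": force on the tool from outside, world axes, zero at the start; "moment": the same for the moment, N m; "opening": finger opening in mm; "grip_force": force on a finger pad.
Only numpy, scipy, OpenCV 4.12 (cv2) and the standard library are available. Lean on these libraries where they do the work, as an engineer would, in place of code of your own. Each camera call takes 0.05 s, during which the arm holds its last target. There are 200 camera calls.

### The job

The round sprung plate inside the cup of the sample press stands high and may sit crooked. Take the tamper from its rubber mat, press the plate squarely down with the tamper's flat foot until it bottoms out level, hold it pressed there for about a second, then lift the tamper out and stand it upright back on its mat, leaving the plate down and level. Do not press with the fingers, and leave the cans, the blower and the other things where they are.

Things in the scene. Friction and masses are not known exactly. Their poses are not given: they have to be found in the camera images.
- press: Sample press, screwed down (it does not move): grey foot plate 120 x 120 x 8 mm with four screw heads, on it an open-topped upright steel cup, outer diameter 86 mm, inner diameter 76 mm, rim 50 mm above the table, and a small brass nipple 63 mm out along its +x. Origin at the centre of the underside, on the table and on the cup's axis; z up.
- cup_rim (a point): Centre of the cup's mouth, on the cup's axis, 50 mm above the table.
- plate_top (a point): Centre of the upper face of the follower plate, an aluminium disc in the cup, 70 mm diameter, 6 mm thick. Its z is the plate's normal. 40 mm above the table (10 mm below the rim) when fully up, 22 mm when bottomed. It cants about its centre, up to 0.12 rad, stays canted by light friction, and lies flat against a tamper foot pressed on it.
- plate_travel (a joint): How far the plate is pressed down, 0 (fully up) to 0.018 m (bottomed on its stop); starts between 0 and 0.006. A spring pushes it up with 1 to 4 N and a friction ring adds about 5.5 N: it takes about 6 to 9 N to push it down, and it stays where it is left.
- tamper: Loose tamper, 0.22 kg (varies), 87 mm tall, standing upright on its mat: a flat round steel foot 60 mm diameter and 10 mm thick, a 16 mm stem, and on top a black square grip block 26 x 26 x 36 mm (from 50 to 86 mm above the foot's underside), its faces square to the tamper's x and y axes. Origin at the centre of the foot's flat underside; z up along the stem.
- tamper_grip (a point): Centre of the tamper's grip block, 68 mm above the foot's underside; axes as the tamper's.
- mat: Thin black rubber mat, 110 x 110 x 4 mm, fixed on the table; the tamper's place. Origin at the centre of its underside, on the table. Press and mat may change places (left or right). Between the two places stands a fixed beige joystick column, 200 mm tall, with a black hand controller hanging from its arm: carry the tamper over it.
- can_tall: Bystander: black round screw can, 38 mm diameter, 74 mm tall; origin at the centre of its underside.
- can_short: Bystander: black round screw can, 38 mm diameter, 54 mm tall; origin at the centre of its underside.
- blower: Bystander: black rubber air blower with a red spout, 47 mm diameter, 106 mm tall, standing on its foot; origin at the centre of its underside.
- tweezers: Bystander: grey fine tweezers lying flat, 118 x 12 x 9 mm; origin at the centre of the underside.
Mind the look-alikes: they are no part of the job. What is shaped like the tamper but purple or turquoise is not meant.

How it is judged (in metres and radians):
On the way:
1. the tamper, held upright (within 6 degrees) in the cup, presses the plate (over 3 N) down to its stop and level (within 3 degrees) for 0.4 s (value of joint plate_travel above 0.0165 m and angle between plate_top's own z axis and vertical below 0.052 rad and angle between tamper's own z axis and vertical below 0.105 rad and horizontal distance between tamper and cup_rim below 0.01 m and contact force between tamper and press above 3 N and contact force between the fingers and tamper above 1 N), for 0.4 s.
At the end, for the whole second after the job is handed in: The plate has stayed down within 2 mm of its stop and level within 3 degrees; the tamper stands upright on its foot on the mat, its centre within 40 mm of the mat's centre, at rest (value of joint plate_travel above 0.016 m and angle between plate_top's own z axis and vertical below 0.052 rad and horizontal distance between tamper and mat below 0.04 m and height (world z) of tamper below 0.008 m and angle between tamper's own z axis and vertical below 0.06 rad and linear speed of tamper below 0.02 m/s); the robot touches nothing.
It fails at once if the fingers press on the press or its plate (over 3 N) (contact force between the fingers and press above 3 N).
It fails at once if a bystander (can, blower or tweezers) is shifted more than 30 mm (distance of any of can_tall, can_short, blower, tweezers from where it was at the start of the episode above 0.03 m).
It also fails if it takes over 59 s, if anything falls off the work surface, if the arm or the gripper's body presses on something with over 40 N, if the wrist force passes 120 N, or if a joint passes its speed limit or range.

## Working session

There is one attempt and no reset: what is moved stays moved. The work goes in short steps, Python scripts to look and compute and a tool call to move; the robot and the scene stay as the last step left them, time stands still between calls to the robot, and variables do not carry over. Pictures are saved under pics/ and viewed, at most 13 in all, crops included, and the job is handed in when it is done.

Besides the shell and the picture viewer there is one more tool, called by a JSON object that holds its "name" and its "arguments", one argument or row to a line. servo_tool: Moves the arm, as the interface text tells. Its arguments: {"type":"object","properties":{"motion":{"type":"array"},"grip":{"type":"number"}},"required":["motion"]}

```bash
mkdir -p pics
cat > h.py <<'E'
import numpy as np, cv2
from plant import ctrl
def ray(P,at):
    T=np.array(P["camera_from_world"]);R=T[:3,:3];o=-R.T@T[:3,3]
    return o,R.T@np.array([(at[1]-P["cx"])/P["fx"],(at[0]-P["cy"])/P["fy"],1])
def onz(P,at,z):
    o,d=ray(P,at);return (o+d*(z-o[2])/d[2]).round(1)
def proj(P,p):
    T=np.array(P["camera_from_world"]);c=T[:3,:3]@np.array(p)+T[:3,3]
    return (P["cy"]+P["fy"]*c[1]/c[2],P["cx"]+P["fx"]*c[0]/c[2])
E
python3 - <<'E'
from h import *
s=ctrl.state();print(s['t'],s['tcp_pos'],s['tool_rot'],s['force'],s['opening'])
Z=dict(press=0,cup_rim=50,plate_top=36,tamper=4,tamper_grip=72,mat=0,can_tall=0,can_short=0,blower=0,tweezers=0)
ims=[]
for c in ("top","scene"):
    im=ctrl.camera(c);P=ctrl.camera_params(c);cv2.imwrite(f'pics/{c}.png',im)
    for n in ("cup_rim","plate_top","tamper","tamper_grip","mat","press"):
        for r in ctrl.place_of(n,c)[:4]:
            print(c,n,round(r['score'],2),np.round(r['at']),onz(P,r['at'],Z[n]))
E
```

```text
0.0 [180.03272415 623.9801737  251.87988162] [-3.84850511e-05  1.39927329e-01  9.90161421e-01 -8.37719868e-04] [0.67054424 0.25307303 0.12597866] 87.98237580962835
top cup_rim 0.66 [197. 316.] [ 507.4 -149.6   50. ]
top plate_top 0.82 [190. 318.] [ 527.9 -155.8   36. ]
top plate_top 0.17 [152. 283.] [641.  -54.6  36. ]
top tamper 0.76 [151. 216.] [649.4 145.8   4. ]
top tamper 0.74 [166. 174.] [604.5 272.7   4. ]
top tamper 0.6 [200. 178.] [501.6 262.7   4. ]
top tamper 0.29 [151. 220.] [647.5 134.3   4. ]
top tamper_grip 0.87 [146. 218.] [653.1 135.   72. ]
top tamper_grip 0.79 [203. 174.] [489.9 259.1  72. ]
top press 0.58 [191. 315.] [ 526.3 -152.4    0. ]
top press 0.18 [150. 221.] [652.3 131.9   0. ]
scene cup_rim 0.77 [153. 282.] [ 529.4 -154.3   50. ]
scene cup_rim 0.19 [166. 283.] [ 509.3 -110.    50. ]
scene plate_top 0.76 [156. 285.] [ 523.9 -162.2   36. ]
scene tamper 0.92 [282. 170.] [604.7 260.8   4. ]
scene tamper 0.9 [231. 178.] [662.  144.9   4. ]
scene tamper 0.86 [308. 215.] [493.4 267.7   4. ]
scene tamper 0.64 [178. 348.] [ 356.5 -188.     4. ]
scene tamper_grip 0.83 [213. 177.] [653.9 142.2  72. ]
scene tamper_grip 0.64 [292. 208.] [501.2 271.3  72. ]
scene tamper_grip 0.59 [265. 163.] [606.8 260.8  72. ]
scene mat 0.8 [230. 185.] [651.  132.7   0. ]
scene mat 0.56 [158. 283.] [ 537.9 -190.6    0. ]
scene press 0.91 [171. 286.] [ 510.7 -144.9    0. ]
```

View pics/top.png

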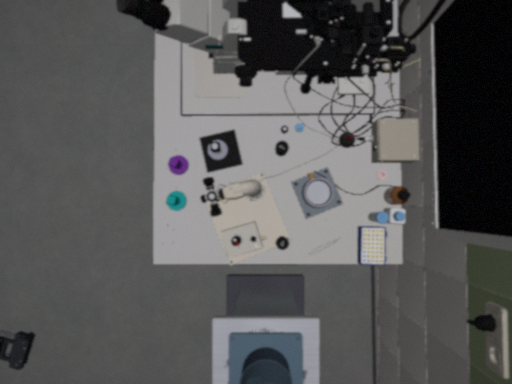

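View pics/scene.png

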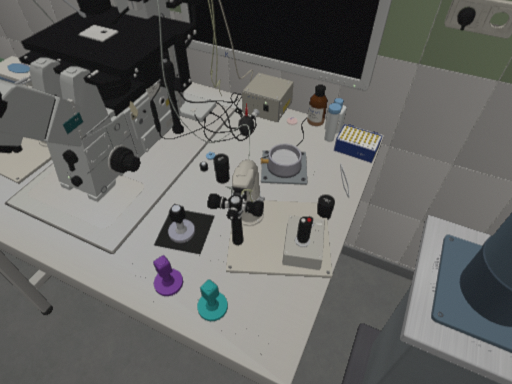

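Candidates for the tamper in the scene picture are the steel one with a black grip on the black mat (180,230), a purple one (165,275) and a turquoise one (211,300). I choose the one on the mat, at about (652,138). The press is at about (515,-152), and the joystick column stands between them near top pixel (240,188).

{"name": "servo_tool", "arguments": {
  "motion": [
    [[-0.9,-0.53,0,0,0,0],[-1.85,-1.06,0,0,0,0],[-2.8,-1.6,0,0,0,0],[-3.7,-2.1,0,0,0,0],[-4.6,-2.65,0,0,0,0],[-5.5,-3.2,0,0,0,0],[-6.4,-3.7,0,0,0,0],[-7.3,-4.2,0,0,0,0]]
  ],
  "grip": 100
}}

```text
t: 1.5
tcp_pos: [415.2, 380.9, 253.0]
tool_rot: [0.0, 0.14, 0.99, 0.0]
force: [-0.4, 0.6, -0.0]
opening: 88.1
grip_force: 0.0
```

{"name": "servo_tool", "arguments": {
  "motion": [
    [[-0.9,-0.53,0,0,0,0],[-1.85,-1.06,0,0,0,0],[-2.8,-1.6,0,0,0,0],[-3.7,-2.1,0,0,0,0],[-4.6,-2.65,0,0,0,0],[-5.5,-3.2,0,0,0,0],[-6.4,-3.7,0,0,0,0],[-7.0,-4.1,0,0,0,0]]
  ]
}}

```text
t: 2.3
tcp_pos: [639.6, 144.1, 252.8]
tool_rot: [0.001, 0.141, 0.99, -0.0]
force: [0.3, -0.4, 0.4]
opening: 88.1
grip_force: 0.0
```

Run:
```python
from h import *
s=ctrl.state();print(s['t'],s['tcp_pos'],s['tool_rot'],s['joint_pos'])
P=ctrl.camera_params("wrist");im=ctrl.camera("wrist");cv2.imwrite('pics/w1.png',im)
T=np.array(P["camera_from_world"]);print(-T[:3,:3].T@T[:3,3],T[2,:3])
for n,z in (("tamper",4),("tamper_grip",72),("mat",0)):
    for r in ctrl.place_of(n,"wrist")[:3]: print(n,round(r['score'],2),np.round(r['at']),onz(P,r['at'],z))
for n,z in (("mat",4),("tamper",90)):
    for r in ctrl.cut_out(n,"wrist")[:2]:
        m=r['mask'].astype(np.uint8);print(n,r['score'],r['at'],m.sum())
```

```text
2.3 [639.59524428 144.10752898 252.83223287] [ 6.02554901e-04  1.41079410e-01  9.89998017e-01 -4.03297123e-04] [-0.40232027  0.54834267  0.16395217  1.53019197 -0.09574837  1.07018639
  1.07162478]
[570.54498317 163.95211408 384.99560888] [ 0.27306724 -0.08027436 -0.95863982]
tamper 0.89 [174. 255.] [654.3 139.6   4. ]
tamper 0.85 [ 24. 319.] [502.8 262.    4. ]
tamper 0.77 [120. 337.] [615.9 260.5   4. ]
tamper_grip 0.95 [190. 259.] [658.2 144.   72. ]
tamper_grip 0.61 [117. 350.] [609.1 257.2  72. ]
mat 0.76 [172. 249.] [650.  133.2   0. ]
mat 0.34 [211. 124.] [655.1 -53.6   0. ]
mat 0.66 [165.7, 235.6] 4567
tamper 0.8 [22.8, 322.4] 2330
tamper 0.76 [177.9, 254.5] 1745
```

View pics/w1.png

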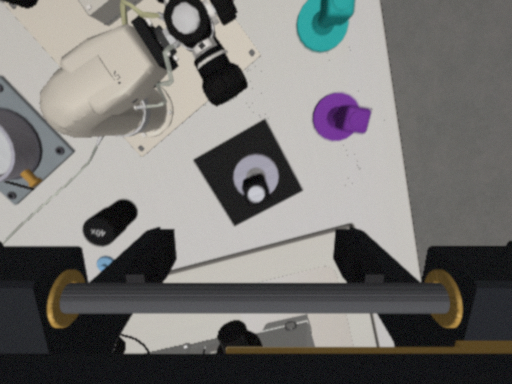

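The wrist view shows the steel tamper on the mat: foot at (255,175), black grip with a bright cap at (256,188). Purple is at (337,117) and turquoise at (325,22), so the choice holds. A close crop next, for the check and the grip's yaw.

Run:
```python
from h import *
im=cv2.imread('pics/w1.png')
cv2.imwrite('pics/c1.png',cv2.resize(im[110:235,185:310],(750,600)[:1]*1+(600,),interpolation=cv2.INTER_CUBIC) if 0 else cv2.resize(im[140:215,215:295],(800//1,750)[:1]+(600,),interpolation=cv2.INTER_CUBIC))
m=(im[115:230,190:305].max(2)<60).astype(np.uint8)
P=ctrl.camera_params("wrist")
full=np.zeros(im.shape[:2],np.uint8);full[115:230,190:305]=cv2.morphologyEx(m,cv2.MORPH_CLOSE,np.ones((3,3)))
c=max(cv2.findContours(full,0,1)[0],key=cv2.contourArea)
W=np.array([onz(P,(v,u),4)[:2] for u,v in cv2.convexHull(c)[:,0]],np.float32)
print('mat',cv2.minAreaRect(W))
# predicted grip-top outline at yaw options
```

```text
mat ((650.1181030273438, 136.53988647460938), (106.18595886230469, 105.67507934570312), 13.081406593322754)
```

View pics/c1.png

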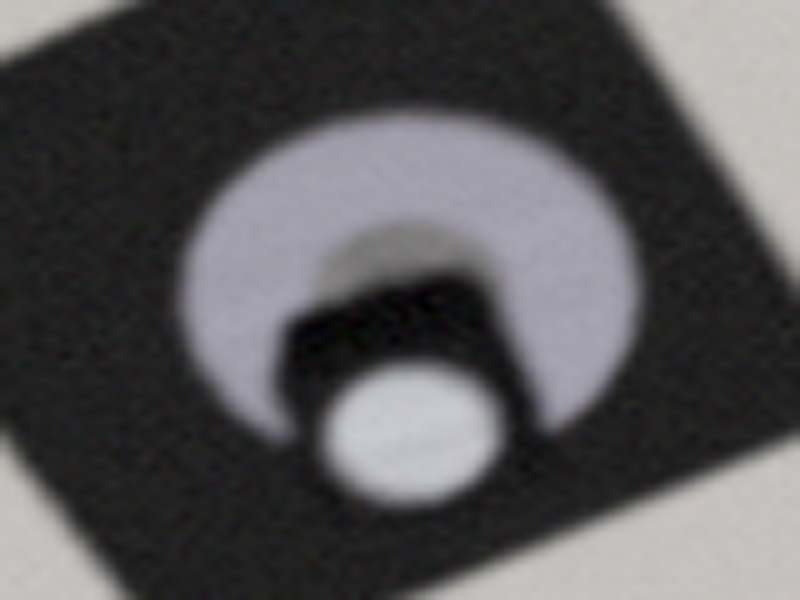

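The crop confirms a steel foot, black square grip and bright cap on the black mat. The far lower edge of the grip runs from (243.5,180.6) to (263,173.8), which gives the yaw.

Run:
```python
from h import *
P=ctrl.camera_params("wrist")
a,b=onz(P,(180.6,243.5),54),onz(P,(173.8,263),54);d=b-a
print(a,b,np.linalg.norm(d),np.degrees(np.arctan2(d[1],d[0])))
print(onz(P,(175.6,256),14),onz(P,(194,256.2),91))
R=cv2.Rodrigues  # tool axes
from scipy.spatial.transform import Rotation as Ro
s=ctrl.state();q=s['tool_rot'];A=Ro.from_quat([*q[1:],q[0]]).as_matrix();print(A.round(3))
t=onz(P,(175.6,256),14);print('shift units',(A.T@(np.array([t[0],t[1],77])-s['tcp_pos'])/40).round(2))
```

```text
[644.5 133.1  54. ] [642.9 157.4  54. ] 24.352617929085174 93.76712391922202
[651.7 146.6  14. ] [653.7 145.7  91. ]
[[-0.961  0.275 -0.001]
 [ 0.275  0.961  0.001]
 [ 0.001  0.001 -1.   ]]
shift units [-0.37  0.05  4.39]
```

{"name": "servo_tool", "arguments": {
  "motion": [
    [[-0.1,0.04,0.3,0,0,-0.8],[-0.2,0.08,0.8,0,0,-1.7],[-0.3,0.12,1.3,0,0,-2.5],[-0.34,0.12,1.8,0,0,-3.3],[-0.34,0.12,2.2,0,0,-3.3],[-0.34,0.12,2.5,0,0,-3.3],[-0.34,0.12,2.5,0,0,-3.3],[-0.34,0.12,2.5,0,0,-3.3]]
  ]
}}

```text
t: 3.4
tcp_pos: [652.2, 148.3, 153.2]
tool_rot: [0.0, -0.032, 0.999, 0.0]
force: [0.4, 0.6, -0.1]
opening: 88.0
grip_force: 0.0
```

Run:
```python
from h import *
s=ctrl.state();print(s['t'],s['tcp_pos'],s['joint_pos'])
P=ctrl.camera_params("wrist");im=ctrl.camera("wrist")
for n,z in (("tamper",4),("tamper_grip",72)):
    for r in ctrl.place_of(n,"wrist")[:2]: print(n,round(r['score'],2),np.round(r['at']),onz(P,r['at'],z))
for p in ((654,145,4),(654,145,72),(654,145,90)):
    v,u=proj(P,p);print(v,u);cv2.circle(im,(int(u),int(v)),2,(0,0,255),-1)
cv2.imwrite('pics/w2.png',im)
```

```text
3.4 [652.24780675 148.34765306 153.20742677] [-0.33775474  0.6768556   0.07013991  1.56106056 -0.05584424  0.90509564
  1.38659054]
tamper 0.83 [ 27. 400.] [506.3 264.8   4. ]
tamper 0.62 [185. 248.] [656.3 141.3   4. ]
tamper_grip 0.64 [157. 406.] [608.8 257.2  72. ]
182.90050846841254 251.73095986814744
204.95299732402157 250.9538647605059
213.10205337934036 250.6667048107175
```

View pics/w2.png

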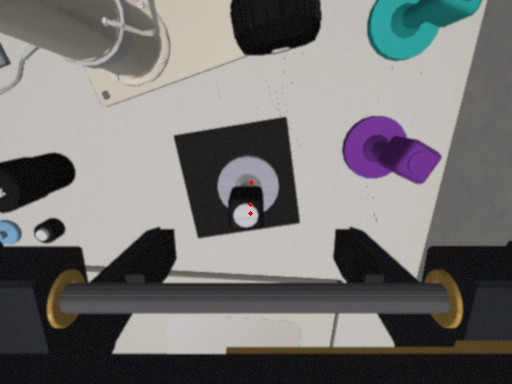

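The tamper's cap is at (245.5,215), and its grip edges run parallel to the image axes, so the yaw is right. My marks sit about 4–5 px right of it, so I shift to about (655.5,141.5) and go down.

{"name": "servo_tool", "arguments": {
  "motion": [
    [[-0.07,-0.18,0.2,0,0,0],[-0.07,-0.18,0.6,0,0,0],[-0.07,-0.18,1.0,0,0,0],[-0.07,-0.18,1.4,0,0,0],[-0.07,-0.18,1.8,0,0,0],[-0.07,-0.18,2.07,0,0,0],[-0.07,-0.18,2.07,0,0,0],[-0.07,-0.18,2.07,0,0,0]]
  ]
}}

```text
t: 4.35
tcp_pos: [655.5, 141.0, 69.8]
tool_rot: [-0.0, -0.032, 0.999, -0.0]
force: [0.2, -0.1, 0.1]
opening: 88.2
grip_force: 0.0
```

{"name": "servo_tool", "arguments": {
  "motion": [
    [[0,0,0,0,0,0],[0,0,0,0,0,0],[0,0,0,0,0,0],[0,0,0,0,0,0],[0,0,0,0,0,0],[0,0,0,0,0,0],[0,0,0,0,0,0],[0,0,0,0,0,0]]
  ],
  "grip": 20
}}

```text
t: 5.15
tcp_pos: [655.4, 141.1, 70.0]
tool_rot: [0.0, -0.032, 0.999, 0.0]
force: [-0.7, 2.2, 1.6]
opening: 25.9
grip_force: 1.0
```

{"name": "servo_tool", "arguments": {
  "motion": [
    [[0,0,0,0,0,0],[0,0,0,0,0,0],[0,0,-0.3,0,0,0],[0,0,-0.8,0,0,0],[0,0,-1.4,0,0,0],[0,0,-2.1,0,0,0],[0,0,-2.8,0,0,0],[0,0,-3.5,0,0,0]]
  ],
  "grip": 10
}}

```text
t: 5.95
tcp_pos: [655.1, 140.5, 211.7]
tool_rot: [-0.0, -0.032, 0.999, -0.0]
force: [-0.5, 0.4, -3.0]
opening: 25.7
grip_force: 30.0
```

{"name": "servo_tool", "arguments": {
  "motion": [
    [[0,0,-0.7,0,0,0],[0,0,-1.4,0,0,0],[0,0,-2.1,0,0,0],[0,0,-2.7,0,0,0],[0,0,-3.0,0,0,0],[0,0,-3.0,0,0,0],[0,0,-3.0,0,0,0],[0,0,-3.0,0,0,0]]
  ]
}}

```text
t: 6.75
tcp_pos: [654.6, 140.7, 328.2]
tool_rot: [-0.001, -0.032, 0.999, -0.0]
force: [0.3, 0.3, -1.8]
opening: 26.0
grip_force: 30.0
```

Run:
```python
from h import *
s=ctrl.state();print(s['t'],s['tcp_pos'],s['joint_pos'],s['force'],s['opening'],s['grip_force'])
P=ctrl.camera_params("wrist");im=ctrl.camera("wrist");cv2.imwrite('pics/w3.png',im)
for n,z in (("cup_rim",50),("plate_top",36),("press",0)):
    for r in ctrl.place_of(n,"wrist")[:1]: print(n,round(r['score'],2),np.round(r['at']),onz(P,r['at'],z))
for c in("top","scene"):
  ctrl.camera(c);Q=ctrl.camera_params(c)
  for r in ctrl.cut_out("press",c)[:1]: print(c,r['score'],r['at'],r['mask'].sum())
  for r in ctrl.place_of("cup_rim",c)[:1]: print(c,r['score'],onz(Q,r['at'],50))
```

```text
6.75 [654.56508505 140.71360252 328.16660902] [-0.33762369  0.51246291  0.08945003  1.39561532 -0.04629647  1.23846879
  1.39130327] [ 0.26731712  0.27782797 -1.80596902] 26.034238543180972 29.950592344393954
cup_rim 0.8 [41. 30.] [ 520. -158.   50.]
plate_top 0.79 [47. 41.] [ 524.  -154.4   36. ]
press 0.64 [55. 54.] [ 528.2 -161.4    0. ]
top 0.78 [191.4, 313.6] 1550
top 0.96 [ 517.8 -151.4   50. ]
scene 0.96 [165.7, 284.0] 1660
scene 0.69 [ 517.4 -154.5   50. ]
```

View pics/w3.png

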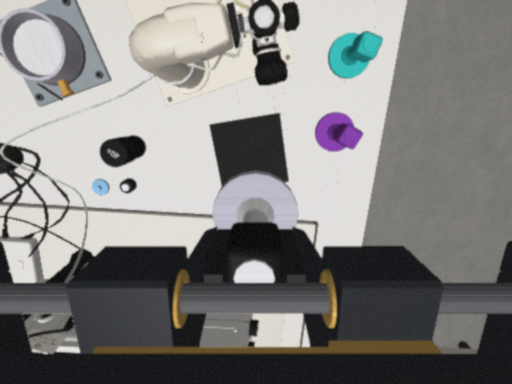

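The tamper is held centred and upright in the jaws, with its foot at (255,212). The cup is at upper left (33,45). Carry it over high, stopping just beyond the press so the cup stays in view.

{"name": "servo_tool", "arguments": {
  "motion": [
    [[0.2,-0.8,0,0,0,0],[0.45,-1.7,0,0,0,0],[0.7,-2.6,0,0,0,0],[0.9,-3.5,0,0,0,0],[1.15,-4.4,0,0,0,0],[1.4,-5.4,0,0,0,0],[1.6,-6.4,0,0,0,0],[1.84,-7.2,0,0,0,0]]
  ]
}}

```text
t: 8.05
tcp_pos: [600.1, -154.1, 330.2]
tool_rot: [0.0, -0.032, 1.0, -0.001]
force: [0.8, -0.4, -1.7]
opening: 25.8
grip_force: 30.0
```

{"name": "servo_tool", "arguments": {
  "motion": [
    [[0,0,0.3,0,0,0],[0,0,0.9,0,0,0],[0,0,1.5,0,0,0],[0,0,2.1,0,0,0],[0,0,2.7,0,0,0],[0,0,3.1,0,0,0],[0,0,3.3,0,0,0],[0,0,3.3,0,0,0]]
  ]
}}

```text
t: 8.85
tcp_pos: [600.2, -150.6, 196.9]
tool_rot: [-0.001, -0.033, 0.999, 0.0]
force: [0.1, -0.6, -1.2]
opening: 25.8
grip_force: 30.0
```

Run:
```python
from h import *
s=ctrl.state();print(s['t'],s['tcp_pos'],s['tool_rot'],s['force'],s['opening'])
P=ctrl.camera_params("wrist");im=ctrl.camera("wrist")
for n,z in (("cup_rim",50),("plate_top",36),("tamper",s['tcp_pos'][2]-66)):
    for r in ctrl.place_of(n,"wrist")[:1]: print(n,round(r['score'],2),np.round(r['at']),onz(P,r['at'],z))
cv2.imwrite('pics/w4raw.png',im)
th=np.linspace(0,2*np.pi,60)
for r in(38,43):
  for t in th:
    v,u=proj(P,(518+r*np.cos(t),-154+r*np.sin(t),50));
    if 0<=int(v)<384 and 0<=int(u)<512: im[int(v),int(u)]=(0,0,255)
cv2.imwrite('pics/w4.png',im)
```

```text
8.85 [ 600.16561193 -150.58303383  196.9390464 ] [-8.79095992e-04 -3.26845789e-02  9.99465277e-01  3.24528948e-04] [ 0.05560874 -0.59517594 -1.16821003] 25.7514596479854
cup_rim 0.74 [104. 254.] [ 525.9 -156.    50. ]
plate_top 0.87 [100. 256.] [ 521.8 -154.9   36. ]
tamper 0.87 [209. 253.] [ 599.8 -152.1  130.9]
```

View pics/w4.png

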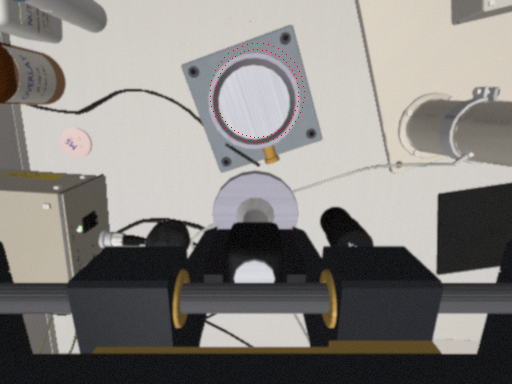

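Run:
```python
from h import *
from scipy.optimize import brute
g=cv2.GaussianBlur(cv2.cvtColor(cv2.imread('pics/w4raw.png'),6),(0,0),.7).astype(np.float32)
P=ctrl.camera_params("wrist");T=np.array(P["camera_from_world"])
def samp(x,y,z,r,th):
    p=np.stack([x+r*np.cos(th),y+r*np.sin(th),z+0*th]);c=T[:3,:3]@p+T[:3,3:]
    u=P["cx"]+P["fx"]*c[0]/c[2];v=P["cy"]+P["fy"]*c[1]/c[2]
    return cv2.remap(g,u.astype(np.float32)[None],v.astype(np.float32)[None],1)[0]
th=np.linspace(0,2*np.pi,120)
def cup(p): # rim outer edge
    return -(np.mean([samp(*p,50,r,th).mean() for r in(41,42)])-np.mean([samp(*p,50,r,th).mean() for r in(44,45)]))
print(brute(cup,((508,532),(-165,-143)),Ns=45,finish=None,full_output=True)[:2])
z=ctrl.state()['tcp_pos'][2]-56
t2=np.linspace(np.pi/2,1.5*np.pi,90) # half nearer the base
def foot(p): return -(np.mean([samp(*p,z,r,t2).mean() for r in(28,29)])-np.mean([samp(*p,z,r,t2).mean() for r in(31,32)]))
def foot2(p): return foot(p)
for d in(0,):
  r=brute(foot,((592,608),(-160,-142)),Ns=37,finish=None,full_output=True);print(r[0],r[1])
im=cv2.imread('pics/w4raw.png');cv2.imwrite('pics/c4.png',cv2.resize(im[20:260,150:350],(500,600),interpolation=2))
```

```text
(array([ 526.54545455, -158.        ]), np.float32(-28.47165))
[ 594.22222222 -151.5       ] -12.755035
```

View pics/c4.png

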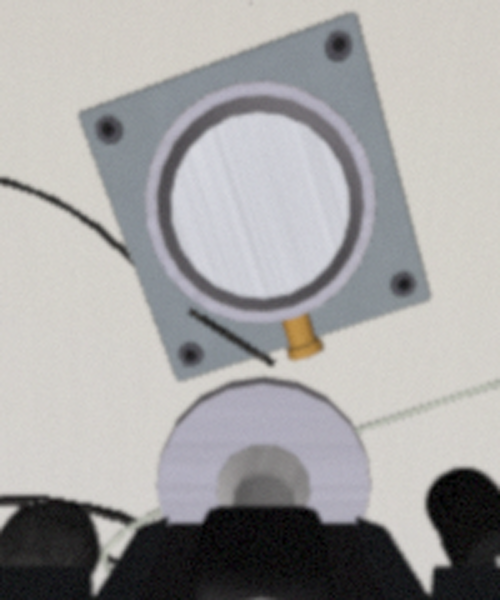

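Run:
```python
from h import *
P=ctrl.camera_params("wrist")
def px(cx,cy): return (20+cy/2.5,150+cx/2.5)
for n,pts in dict(outer=[(146,202),(375,202),(260,80),(260,323)],inner=[(158,203),(363,203),(260,93),(260,312)]).items():
    W=np.array([onz(P,px(*p),50) for p in pts]);print(n,W.tolist(),(W[0]+W[1])/2,(W[2]+W[3])/2,np.linalg.norm(W[0]-W[1]),np.linalg.norm(W[2]-W[3]))
z=ctrl.state()['tcp_pos'][2]
for p,zz in (((264,384),z-56),((264,379),z-66),((158,480),z-56),((371,480),z-56)): print(onz(P,px(*p),zz))
```

```text
outer [[527.4, -199.7, 50.0], [522.0, -115.0, 50.0], [483.6, -160.2, 50.0], [569.5, -154.6, 50.0]] [ 524.7  -157.35   50.  ] [ 526.55 -157.4    50.  ] 84.87196239041488 86.08234429893272
inner [[527.5, -195.3, 50.0], [522.6, -119.4, 50.0], [487.8, -159.9, 50.0], [565.2, -154.9, 50.0]] [ 525.05 -157.35   50.  ] [ 526.5 -157.4   50. ] 76.05800418101964 77.56133057136144
[ 572.3 -153.2  143.1]
[ 573.2 -153.1  133.1]
[ 601.4 -180.7  143.1]
[ 597.6 -121.9  143.1]
```

{"name": "servo_tool", "arguments": {
  "motion": [
    [[0.6,-0.01,0,0,0,0],[1.3,-0.02,0,0,0,0],[1.89,-0.03,0.2,0,0,0],[1.89,-0.03,0.6,0,0,0],[1.89,-0.03,1.0,0,0,0],[1.89,-0.03,1.4,0,0,0],[1.89,-0.03,1.6,0,0,0],[1.89,-0.03,1.6,0,0,0]]
  ]
}}

```text
t: 9.85
tcp_pos: [525.0, -157.3, 133.6]
tool_rot: [-0.0, -0.032, 0.999, 0.0]
force: [-0.0, -0.7, -1.9]
opening: 25.7
grip_force: 30.0
```

Run:
```python
from h import *
s=ctrl.state();print(s['t'],s['tcp_pos'],s['tool_rot'],s['force'],s['opening'])
P=ctrl.camera_params("wrist");a=ctrl.camera("wrist");b=ctrl.camera("scene")
cv2.imwrite('pics/w5.png',np.hstack([cv2.resize(a[80:280,170:340],(400,470),interpolation=2),cv2.resize(b[70:230,220:350],(382,470),interpolation=2)]))
```

```text
9.85 [ 525.03773974 -157.28699407  133.6201922 ] [-3.94702857e-04 -3.23969118e-02  9.99474998e-01  1.11377416e-04] [-0.01929666 -0.67631325 -1.88354322] 25.700407538522278
```

View pics/w5.png

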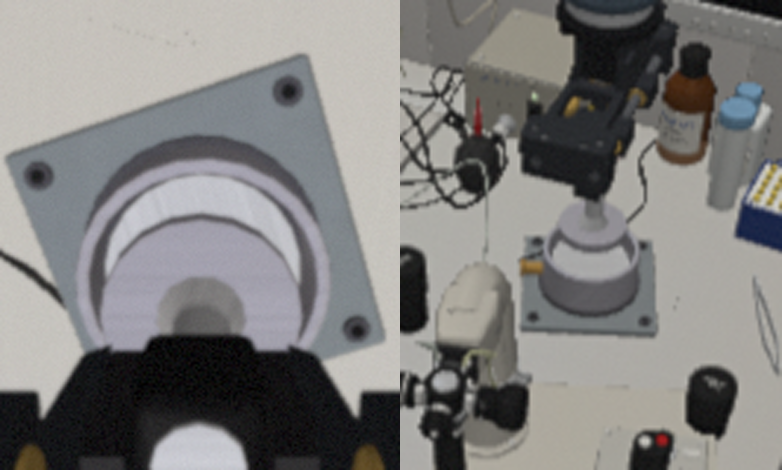

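Left to right the foot is centred over the cup: foot 101–301, rim 80–329 in the crop. One numeric check of the fore-aft offset.

Run:
```python
from h import *
P=ctrl.camera_params("wrist");z=ctrl.state()['tcp_pos'][2]
def px(x,y): return (80+y*200/470,170+x*.425)
print(onz(P,px(204,159),50),onz(P,px(204,173),50),onz(P,px(202,220),z-56),onz(P,px(202,215),z-66))
```

```text
[ 483.4 -159.4   50. ] [ 487.9 -159.1   50. ] [ 496.7 -159.2   78.7] [ 497.5 -159.1   68.7]
```

{"name": "servo_tool", "arguments": {
  "motion": [
    [[0,0,0.2,0,0,0],[0,0,0.4,0,0,0],[0,0,0.55,0,0,0],[0,0,0.7,0,0,0],[0,0,0.8,0,0,0],[0,0,0.9,0,0,0],[0,0,1.0,0,0,0],[0,0,1.0,0,0,0]]
  ]
}}

```text
t: 10.75
tcp_pos: [525.3, -157.4, 93.8]
tool_rot: [0.0, -0.032, 0.999, -0.0]
force: [0.6, -1.2, -1.9]
opening: 25.8
grip_force: 30.0
```

{"name": "servo_tool", "arguments": {
  "motion": [
    [[0,0,0.04,0,0,0],[0,0,0.08,0,0,0],[0,0,0.11,0,0,0],[0,0,0.14,0,0,0],[0,0,0.15,0,0,0],[0,0,0.16,0,0,0],[0,0,0.16,0,0,0],[0,0,0.16,0,0,0]]
  ]
}}

```text
t: 11.55
tcp_pos: [525.5, -157.5, 88.1]
tool_rot: [0.0, -0.032, 0.999, -0.0]
force: [-2.2, -0.3, 5.3]
opening: 25.8
grip_force: 30.0
```

{"name": "servo_tool", "arguments": {
  "motion": [
    [[0,0,0.01,0,0,0],[0,0,0.02,0,0,0],[0,0,0.03,0,0,0],[0,0,0.04,0,0,0],[0,0,0.05,0,0,0],[0,0,0.05,0,0,0],[0,0,0.05,0,0,0],[0,0,0.05,0,0,0]]
  ]
}}

```text
t: 12.35
tcp_pos: [526.0, -157.4, 87.3]
tool_rot: [0.001, -0.032, 0.999, 0.0]
force: [-3.1, 2.0, 17.9]
opening: 25.8
grip_force: 30.0
```

{"name": "servo_tool", "arguments": {
  "motion": [
    [[0,0,0.01,0,0,0],[0,0,0.02,0,0,0],[0,0,0.02,0,0,0],[0,0,0.02,0,0,0],[0,0,0.02,0,0,0],[0,0,0.02,0,0,0],[0,0,0.02,0,0,0],[0,0,0.02,0,0,0]]
  ]
}}

```text
t: 13.15
tcp_pos: [527.0, -157.4, 87.1]
tool_rot: [0.002, -0.032, 0.999, -0.0]
force: [-3.4, 1.6, 21.4]
opening: 25.4
grip_force: 30.0
```

Run:
```python
from h import *
s=ctrl.state();print(s['t'],s['tcp_pos'],s['force'],s['moment'],s['opening'])
b=ctrl.camera("scene");a=ctrl.camera("wrist")
cv2.imwrite('pics/w6.png',np.hstack([cv2.resize(a[80:280,170:340],(400,470),interpolation=2),cv2.resize(b[100:200,240:330],(400,470),interpolation=2)]))
```

```text
13.15 [ 526.97594945 -157.35818879   87.11323041] [-3.36191708  1.61429785 21.392888  ] [ 0.66280527  1.00010692 -0.00166175] 25.43594440558449
```

View pics/w6.png

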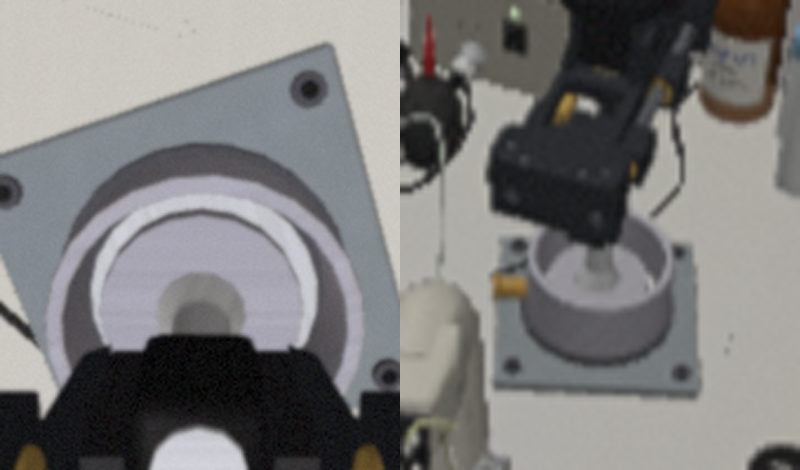

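The foot lies flat inside the cup and the plate is down with an even margin all round. It has been pressed at about 20 N for over 1.5 s, so lift out and carry back.

{"name": "servo_tool", "arguments": {
  "motion": [
    [[0,0,-0.1,0,0,0],[0,0,-0.25,0,0,0],[0,0,-0.5,0,0,0],[0,0,-0.9,0,0,0],[0,0,-1.5,0,0,0],[0,0,-2.2,0,0,0],[0,0,-2.6,0,0,0],[0,0,-2.6,0,0,0]]
  ]
}}

```text
t: 14.05
tcp_pos: [526.7, -157.9, 191.2]
tool_rot: [0.002, -0.032, 0.999, -0.001]
force: [-0.3, -0.2, -1.7]
opening: 25.8
grip_force: 30.0
```

{"name": "servo_tool", "arguments": {
  "motion": [
    [[0,0,-0.6,0,0,0],[0,0,-1.3,0,0,0],[0,0,-2.0,0,0,0],[0,0,-2.7,0,0,0],[0,0,-3.3,0,0,0],[0,0,-3.5,0,0,0],[0,0,-3.5,0,0,0],[0,0,-3.5,0,0,0]]
  ]
}}

```text
t: 14.85
tcp_pos: [524.5, -157.1, 327.0]
tool_rot: [-0.001, -0.032, 0.999, 0.0]
force: [-0.7, -0.2, -3.1]
opening: 26.1
grip_force: 30.0
```

Run:
```python
from h import *
s=ctrl.state();print(s['t'],s['tcp_pos'],s['tool_rot'],s['force'],s['opening'])
ctrl.camera("scene");Q=ctrl.camera_params("scene")
b=ctrl.camera("scene");ctrl.camera("top");P=ctrl.camera_params("top")
for c,p in(("scene",Q),("top",P)):
  for z in(22,):
    for r in ctrl.place_of("plate_top",c)[:1]: print(c,r['score'],onz(p,r['at'],z))
cv2.imwrite('pics/s7.png',cv2.resize(b[100:200,240:330],(540,600),interpolation=2))
```

```text
14.85 [ 524.46315102 -157.10663884  326.96039107] [-1.29108933e-03 -3.24617298e-02  9.99472103e-01  2.92251563e-04] [-0.66508699 -0.23575656 -3.06542879] 26.113920315159337
scene 0.54 [ 522.2 -150.6   22. ]
top 0.65 [ 523.4 -157.5   22. ]
```

View pics/s7.png

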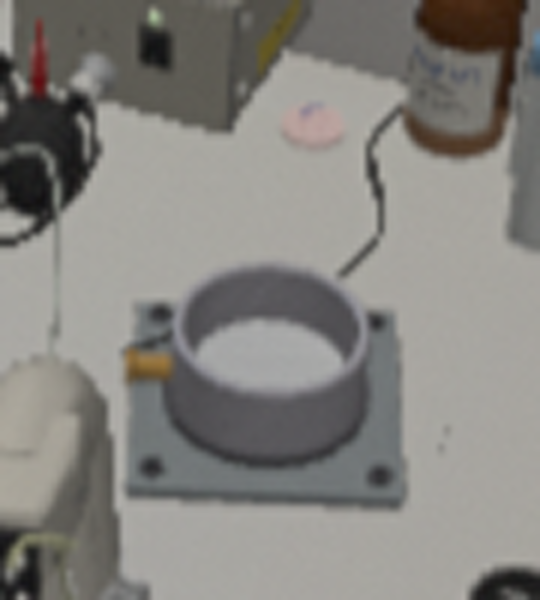

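The plate lies deep in the cup and level, seen at (268,352) in the crop. Now back over the column to the mat.

{"name": "servo_tool", "arguments": {
  "motion": [
    [[-0.4,0.8,0,0,0,0],[-0.85,1.65,0,0,0,0],[-1.3,2.55,0,0,0,0],[-1.8,3.5,0,0,0,0],[-2.3,4.5,0,0,0,0],[-2.8,5.5,0,0,0,0],[-3.3,6.4,0,0,0,0],[-3.67,7.18,0,0,0,0]]
  ]
}}

```text
t: 15.9
tcp_pos: [653.6, 141.4, 327.9]
tool_rot: [-0.0, -0.033, 0.999, 0.0]
force: [0.8, -0.4, -1.6]
opening: 25.8
grip_force: 30.0
```

{"name": "servo_tool", "arguments": {
  "motion": [
    [[0,0,0.3,0,0,0],[0,0,0.9,0,0,0],[0,0,1.6,0,0,0],[0,0,2.4,0,0,0],[0,0,3.2,0,0,0],[0,0,3.9,0,0,0],[0,0,4.4,0,0,0],[0,0,4.4,0,0,0]]
  ]
}}

```text
t: 16.7
tcp_pos: [650.5, 137.5, 148.9]
tool_rot: [-0.003, -0.032, 0.999, -0.001]
force: [0.9, -0.5, -1.7]
opening: 25.6
grip_force: 30.0
```

{"name": "servo_tool", "arguments": {
  "motion": [
    [[0,0,0.4,0,0,0],[0,0,0.9,0,0,0],[0,0,1.4,0,0,0],[0,0,1.7,0,0,0],[0,0,1.85,0,0,0],[0,0,1.92,0,0,0],[0,0,1.92,0,0,0],[0,0,1.92,0,0,0]]
  ]
}}

```text
t: 17.5
tcp_pos: [653.8, 138.9, 76.9]
tool_rot: [0.001, -0.032, 0.999, 0.0]
force: [-0.3, 0.3, -2.8]
opening: 25.5
grip_force: 30.0
```

{"name": "servo_tool", "arguments": {
  "motion": [
    [[0,0,0.01,0,0,0],[0,0,0.02,0,0,0],[0,0,0.03,0,0,0],[0,0,0.03,0,0,0],[0,0,0.03,0,0,0],[0,0,0.03,0,0,0],[0,0,0.03,0,0,0],[0,0,0.03,0,0,0]]
  ]
}}

```text
t: 18.3
tcp_pos: [653.2, 138.7, 74.7]
tool_rot: [0.0, -0.032, 0.999, -0.0]
force: [-0.0, 0.3, -2.5]
opening: 25.5
grip_force: 30.0
```

Still about 5 mm above the mat.

{"name": "servo_tool", "arguments": {
  "motion": [
    [[0,0,0.03,0,0,0],[0,0,0.06,0,0,0],[0,0,0.08,0,0,0],[0,0,0.1,0,0,0],[0,0,0.11,0,0,0],[0,0,0.12,0,0,0],[0,0,0.12,0,0,0],[0,0,0.12,0,0,0]]
  ]
}}

```text
t: 19.1
tcp_pos: [653.2, 138.7, 70.0]
tool_rot: [0.0, -0.032, 0.999, -0.0]
force: [-0.7, -0.5, -0.6]
opening: 26.0
grip_force: 30.0
```

{"name": "servo_tool", "arguments": {
  "motion": [
    [[0,0,0.01,0,0,0],[0,0,0.02,0,0,0],[0,0,0.03,0,0,0],[0,0,0.03,0,0,0],[0,0,0.03,0,0,0],[0,0,0.03,0,0,0],[0,0,0.03,0,0,0],[0,0,0.03,0,0,0]]
  ]
}}

```text
t: 19.9
tcp_pos: [653.2, 138.8, 69.9]
tool_rot: [0.0, -0.032, 0.999, 0.0]
force: [-4.7, -1.0, 8.2]
opening: 25.8
grip_force: 30.0
```

Standing on the mat. Release and retreat straight up.

{"name": "servo_tool", "arguments": {
  "motion": [
    [[0,0,-0.02,0,0,0],[0,0,-0.02,0,0,0],[0,0,-0.02,0,0,0],[0,0,-0.02,0,0,0],[0,0,-0.02,0,0,0],[0,0,-0.02,0,0,0],[0,0,-0.02,0,0,0],[0,0,-0.02,0,0,0]]
  ],
  "grip": 90
}}

```text
t: 20.7
tcp_pos: [653.1, 138.7, 69.5]
tool_rot: [-0.0, -0.032, 0.999, -0.0]
force: [-0.3, -0.2, 0.7]
opening: 79.5
grip_force: 0.0
```

{"name": "servo_tool", "arguments": {
  "motion": [
    [[0,0,-0.3,0,0,0],[0,0,-0.8,0,0,0],[0,0,-1.4,0,0,0],[0,0,-2.1,0,0,0],[0,0,-2.8,0,0,0],[0,0,-3.5,0,0,0],[0,0,-3.8,0,0,0],[0,0,-3.8,0,0,0]]
  ]
}}

```text
t: 21.5
tcp_pos: [654.3, 139.0, 223.9]
tool_rot: [0.002, -0.032, 0.999, 0.0]
force: [-0.3, 0.6, -0.1]
opening: 79.3
grip_force: 0.0
```

Run:
```python
from h import *
s=ctrl.state();print(s['t'],s['tcp_pos'],s['force'],s['opening'])
a=ctrl.camera("wrist");P=ctrl.camera_params("wrist")
for n,z in(("tamper",4),("tamper_grip",72),("mat",0)):
  for r in ctrl.place_of(n,"wrist")[:2]: print(n,round(r['score'],2),np.round(r['at']),onz(P,r['at'],z))
cv2.imwrite('pics/w8.png',a)
```

```text
21.5 [654.26823142 138.95753696 223.89614923] [-0.27775012  0.55155529 -0.09341525] 79.34633383742315
tamper 0.93 [165. 253.] [650.7 135.9   4. ]
tamper 0.76 [139. 358.] [611.2 260.2   4. ]
tamper_grip 0.91 [176. 259.] [648.1 142.3  72. ]
tamper_grip 0.83 [141. 377.] [605.4 253.3  72. ]
```

View pics/w8.png

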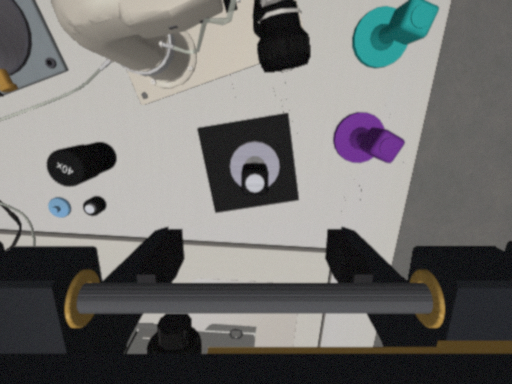

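The tamper stands upright in the middle of the mat, with its foot at (254,165), and the gripper is clear of everything. Handing in.

```bash
python3 -c "
from plant import ctrl
print(ctrl.finish_job())"
```

```text
the job is handed in; nothing more can be done
None
```

I pressed the plate to its stop and held it there at about 20 N for over a second. The camera showed it level after the lift, the tamper is back upright mid-mat, and the job was handed in at about 22 s; no verdict was returned.

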